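# Slide the back-up battery into the sequencer's power unit

## Robot

A 7-joint arm with a two-finger parallel gripper is mounted at the origin on the work surface. World frame = base frame: x ahead of the robot, y to its left, z up, the work surface at z = 0. Lengths are in m, angles in degrees, forces in N, time in s.
With the tool pointing down it reaches from about 0.35 to 0.9 m from the base axis. Payload 8.1 kg.
Tool frame: the origin (TCP) lies between the finger pads; the fingertips stand arm.tip_reach ahead of it and the grasp point (between the pads) lies 11 mm behind it (arm.tip_reach is the distance from the TCP to the fingertips, in m); z points along the fingers, y is the direction in which the jaws open and shut (so a half turn about z gives the same grasp; the last joint's range is limited). The gripper opens to 92 mm and grips with 3 to 60 N. Pads are 19 mm wide; open, the fingers measure 130 mm over their backs; the gripper's body (75 mm by 190 mm) begins 47 mm behind the grasp point.
Start: joints at [69.007, 24.895, 1.432, 90.138, -0.665, 64.973, -4.303], TCP at [0.163, -0.603, 0.235] pointing down, gripper open.
Joint ranges: [-149.89, 149.89], [-25.12, 119.58], [-72.63, 75.52], [4.76, 147.25], [-75.54, 255.54], [6.69, 114.76], [-157.13, 157.13]. Speed limits (degrees/s): [127.2, 127.2, 172.46, 172.46, 180, 180, 180].

## Interface

Orientations are given as [roll, pitch, yaw] about the fixed x, y, z axes, in that order (R = Rz(yaw) Ry(pitch) Rx(roll)).
In Python, from station import arm gives the robot as it stands.
- The arm moves only by the shell command python3 -m inch 'ROWS' [OPENING] [FORCE]. ROWS is JSON, one flat list of numbers, 6 for each row, row after row: the shift along the tool's x, y, z in mm, then the turn, a rotation vector about the tool's x, y, z in rad. In form: [tx, ty, tz, ax, ay, az, tx, ty, tz, ax, ay, az, ...]. A call has 1 to 12 rows; each row is the pose to reach, as a shift and turn from the pose commanded when the call began, along the tool's axes at that moment; what a row does not reach only later rows make up. A row lasts 1/8 s, in which the tool goes at most 62.5 mm and 10.7 degrees, less where a joint would pass 70% of its speed; a pose out of reach is approached as far as the arm can. A call with a gripper value outside its range is refused whole. OPENING is the opening in per cent of the stroke, from 0 (shut) to 100 (fully open), set as the call begins (- or left out, the last holds). The fingers move at their own pace and stop on an object; FORCE is the grip in N (left out, the last holds). Time passes only in rows, so rows that repeat a pose let the fingers close. It gives the time, the measured TCP pose, the force and the opening at its end, in the units of the state.
- arm.state(): the state, without advancing time (a new reading comes with each control period).
- arm.camera(name): name is "scene" or "top" or "wrist"; returns (picture, depth): 384x512x3 uint8, blue, green, red; 384x512 float32, m along the optical axis (not along the pixel's ray), 0 where there is no reading.
- arm.camera_params(name): a dict with "fx", "fy", "cx", "cy" (pixels), "extrinsics" (4x4, takes a point from camera to world coordinates); the wrist camera has in their place "T_tool_cam" (4x4, takes a point from camera to tool coordinates, whose origin is the TCP and whose axes are the flange's). Camera axes: x right, y up, looking along -z (the intrinsics and any distortion apply to the point x, -y, -z); pixel columns grow to the right and rows downward; lengths in m; the calibration is good to about 2 mm. A picture is of the moment at which its call begins: read the wrist's pose just before it. camera_params takes no time and is no camera call.
- arm.job_done(): hands the job in, once; it reports no verdict.
The state is a dict: "time_s": time; "q": joint angles; "qvel": joint speeds; "joint_torque": joint torques, N m; "tcp_pos": TCP position; "ee_rot": TCP orientation; "wrist_force": force on the tool from outside, world axes, zero at the start; "ft_torque": the same for the moment, N m; "grip_width": finger opening in m.
Only numpy, scipy, OpenCV 4.12 (cv2) and the standard library are available. Lean on these libraries where they do the work, as an engineer would, in place of code of your own. Each camera call takes 0.05 s, during which the arm holds its last target.

## Task

Push the tall, heavy battery module along the bench into the bay of the power unit until it is fully home against the back of the bay; push it low, near its foot, so that it slides upright and never rocks or tips. Then, with the battery home, press the button on top of the power unit all the way down and let it go. Pick nothing up, and leave everything else on the bench where it is.

Things in the scene. Friction and masses are not known exactly. Their poses are not given: they have to be found in the camera images.
- battery: dark grey sheet-steel upright box standing loose on the bench, 130 mm (its x) by 115 mm (its y) by 230 mm high, 1.8 to 2.8 kg. Friction on the bench about 0.6: pushed higher than about 85 mm it tips, pushed near its foot it slides at 9 to 18 N. Origin: centre of its underside. y points out of its back, which goes into the bay first; z up
- battery_foot (a point): the place to push: middle of the steel kick plate at the foot of the battery's flat front face, 40 mm above the bench, 57.5 mm to -y of the battery's origin; axes as the battery's. The battery's origin starts 330 to 420 mm out from the back of the bay, 20 to 60 mm off its centre line towards the robot, the battery turned up to 0.2 rad against it
- power_unit: fixed white steel cabinet, 250 mm wide (its x), 170 mm deep (its y), 200 mm high. Origin: at bench level in the middle of its front face, the flat back of the bay; y points into the cabinet, z up. The battery is fully home with its back against this face and square to it: battery origin at y = -57.5 mm, x = 0 (8 mm play to each side)
- bay_mouth (a point): middle of the bay's mouth, at bench level, 110 mm to -y of the power unit's origin; axes as the unit's. The bay has the bench as its floor and no roof: two steel guide cheeks, 75 mm high, 146 mm apart inside, reach 79 mm out from the back, then lips flare out to about 172 mm apart at the mouth. The home battery's front stands 5 mm out of the mouth
- start_button_top (a point): centre of the top of the round push button (28 mm across, black, in a steel ring 44 mm across) on the flat top of the power unit, 218 mm above the bench; it is pressed straight down; 70 mm to -x and 58 mm to +y of the power unit's origin
- start_button (a joint): how far the button is pressed: 0 is up, 0.006 m all the way down; it takes about 5 N and springs back
- tall_bottle: bystander: brown glass bottle, 68 mm across, 170 mm high, near the far right of the battery; origin under its centre
- small_bottle: bystander: white plastic bottle, 48 mm across, 95 mm high, beside the bay on the robot's side; origin under its centre
- beaker: bystander: glass cup, 72 mm across, 95 mm high, beside the bay on the far side; origin under its centre
- tip_box: bystander: blue box of pipette tips, 84 by 122 by 65 mm high, on the far side of the battery's way; origin under its centre
- tube_rack: bystander: white rack of capped tubes, 70 by 190 by 90 mm high, to the right of the battery; origin under its centre
- mouse: bystander: black computer mouse, 105 by 60 by 34 mm high; origin under its centre
- screwdriver: bystander: screwdriver with a grey handle, 190 mm long, about 26 mm thick, lying on the bench between the robot and the power unit; origin under its middle
There are look-alikes about, which are no part of the job. Leave any green or turquoise look-alike of the battery alone.

How it is judged (in metres and radians):
On the way, in this order (a step that is already met when the one before it is completed fails the run):
1. the battery is fully home in the bay (y of battery in the frame of power_unit above -0.0635 m and x of battery in the frame of power_unit between -0.012 and 0.012 m and angle between the y axis of battery and the y axis of power_unit, either way round below 0.06 rad and angle between battery's own z axis and vertical below 0.03 rad), for 0.2 s.
2. the button is pressed all the way down with the battery home (all of step 1 and value of joint start_button above 0.0045 m), for 0.02 s.
At the end, for the whole second after the job is handed in: the battery stands upright on the bench (within 0.03 rad) and at rest in the bay, its back within 6 mm of the bay's back, within 12 mm of the centre line and square to it within 0.06 rad, and the button has been pressed at least 4.5 mm with the battery home and has sprung up again (all of step 1 and value of joint start_button below 0.002 m and linear speed of battery below 0.01 m/s); the robot touches nothing.
It fails at once if the battery is rocked or tipped by more than 0.15 rad (angle between battery's own z axis and vertical above 0.15 rad).
It fails at once if the battery is lifted off the bench (by more than 12 mm) (height (world z) of battery above 0.012 m).
It fails at once if the button is pressed before the battery is home (value of joint start_button above 0.003 m and not (y of battery in the frame of power_unit above -0.0635 m and x of battery in the frame of power_unit between -0.012 and 0.012 m and angle between the y axis of battery and the y axis of power_unit, either way round below 0.06 rad and angle between battery's own z axis and vertical below 0.03 rad)).
It fails at once if another thing on the bench is moved by more than 25 mm or knocked over (distance of any of tall_bottle, small_bottle, beaker, tip_box, tube_rack, mouse, screwdriver from where it was at the start of the episode above 0.025 m or angle between any of tall_bottle, small_bottle, beaker, tip_box, tube_rack, mouse's own z axis and vertical above 0.35 rad).
It also fails if it takes over 64 s, if anything falls off the work surface, if the arm or the gripper's body presses on something with over 40 N, if the wrist force passes 120 N, or if a joint passes its speed limit or range.

## Working session

There is one attempt and no reset: what is moved stays moved. The work goes in short steps, Python scripts to look and compute and a shell command to move; the robot and the scene stay as the last step left them, time stands still between calls to the robot, and variables do not carry over. Pictures are saved under pics/ and viewed, and the job is handed in when it is done.

```bash
ls; mkdir -p pics; python3 - <<'E'
from station import arm
import cv2,numpy as np
for n in ["scene","top"]:
    p,d=arm.camera(n); cv2.imwrite(f"pics/{n}0.png",p); np.save(f"/tmp/{n}0.npy",d)
    c=arm.camera_params(n); print(n,{k:(np.round(v,3).tolist() if k=="extrinsics" else v) for k,v in c.items()})
s=arm.state();print(s["time_s"],s["tcp_pos"],s["ee_rot"],s["wrist_force"],s["grip_width"],arm.tip_reach)
E
```

```text
pics
scene {'fx': 475.8006714166624, 'fy': 475.8006714166624, 'cx': 258.7740611192648, 'cy': 193.7543464937215, 'extrinsics': [[0.68, -0.695, 0.235, 0.773], [0.733, 0.646, -0.212, -0.348], [-0.004, 0.316, 0.949, 1.425], [0.0, 0.0, 0.0, 1.0]]}
top {'fx': 430.53570637133765, 'fy': 430.53570637133765, 'cx': 253.28032993216306, 'cy': 188.00596008544147, 'extrinsics': [[0.005, 0.98, -0.197, 0.239], [-1.0, 0.007, 0.007, -0.05], [0.008, 0.197, 0.98, 1.259], [0.0, 0.0, 0.0, 1.0]]}
0.1 [ 0.16280757 -0.6029664   0.23402425] [-1.79918267e+02  8.74741020e-03  1.51133010e+01] [-0.15812172  0.80394324  0.19067195] 0.09158069568620646 0.008
```

View pics/scene0.png

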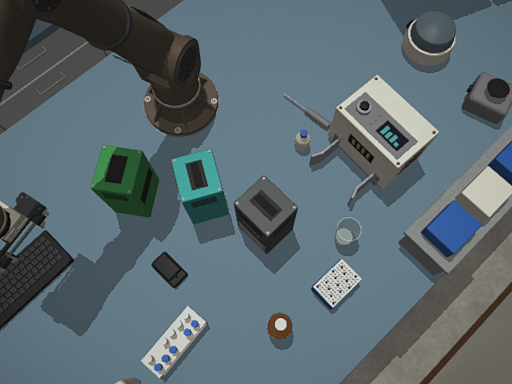

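View pics/top0.png

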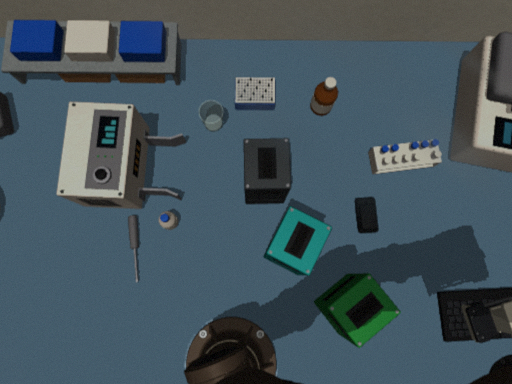

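The dark grey box at top (267,165) / scene (266,210) is the battery. Its look-alikes are turquoise (299,240)/(199,185) and green (358,310)/(125,180). The power unit is at top (100,155) with its button at (101,174). Next I'll check in a close crop.

```bash
cat > h.py <<'E'
from station import arm
import cv2,numpy as np
def cloud(n,d,c=None,T=None):
    c=c or arm.camera_params(n); T=np.array(c["extrinsics"]) if T is None else T
    v,u=np.mgrid[:d.shape[0],:d.shape[1]]
    P=np.stack([(u-c["cx"])/c["fx"]*d,-(v-c["cy"])/c["fy"]*d,-d,np.ones_like(d)],-1)
    W=(P@T.T)[...,:3]; W[d<=0]=np.nan
    return W
E
python3 - <<'E'
from h import *
p=cv2.imread("pics/top0.png"); q=cv2.imread("pics/scene0.png")
a=cv2.resize(p[85:225,40:320],None,fx=2.8,fy=2.8,interpolation=cv2.INTER_CUBIC)
b=cv2.resize(q[60:260,220:450],None,fx=2.8,fy=2.8,interpolation=cv2.INTER_CUBIC)
cv2.imwrite("pics/ctop.png",a);cv2.imwrite("pics/cscene.png",b)
from h import cloud
for n in ["top","scene"]:
    d=np.load(f"/tmp/{n}0.npy"); W=cloud(n,d)
    np.save(f"/tmp/W{n}.npy",W)
    pts={"top":[(267,165),(101,174),(100,140),(299,240),(358,310),(166,219),(211,110),(180,193),(180,137),(323,95),(255,90),(400,155)],"scene":[(266,205),(365,107),(365,130),(199,185)]}[n]
    for u,v in pts: print(n,u,v,np.round(W[v,u],3))
# top faces at z~.23 near battery / .2 unit
for n in ["top","scene"]:
    W=np.load(f"/tmp/W{n}.npy")
    for nm,z,c,r in [("bat",.23,None,None),("unit",.2,None,None)]:
        m=(abs(W[...,2]-z)<.012).astype(np.uint8)
        k,l,st,ce=cv2.connectedComponentsWithStats(m)
        for i in range(1,k):
            if st[i,4]<300: continue
            Q=W[l==i]; (cx,cy),(w,h),an=cv2.minAreaRect(Q[:,:2].astype(np.float32)); print(n,nm,np.round(ce[i]),st[i,4],np.round([cx,cy,w,h],4),round(an,2),np.round(np.median(Q[:,2]),4))
E
```

```text
top 267 165 [ 0.503 -0.09   0.231]
top 101 174 [0.481 0.32  0.219]
top 100 140 [0.574 0.336 0.2  ]
top 299 240 [ 0.32  -0.166  0.231]
top 358 310 [ 0.16 -0.3   0.23]
top 166 219 [0.386 0.179 0.094]
top 211 110 [0.722 0.07  0.038]
top 180 193 [ 0.476  0.16  -0.002]
top 180 137 [0.628 0.155 0.067]
top 323 95 [ 0.736 -0.253  0.122]
top 255 90 [ 0.779 -0.062  0.057]
top 400 155 [ 0.583 -0.485  0.051]
scene 266 205 [ 0.514 -0.089  0.234]
scene 365 107 [0.49  0.319 0.22 ]
scene 365 130 [0.534 0.278 0.196]
scene 199 185 [ 0.351 -0.18   0.23 ]
top bat [267. 164.] 2375 [ 0.5074 -0.0906  0.1301  0.1142] 0.54 0.2294
top bat [299. 241.] 2620 [ 0.3198 -0.1675  0.1148  0.1301] 63.22 0.2293
top bat [363. 310.] 2890 [ 0.1599 -0.3148  0.1156  0.1306] 38.06 0.2291
top unit [502.  68.] 1002 [ 0.7917 -0.7175  0.054   0.1925] 86.45 0.2079
top unit [ 96. 150.] 6218 [0.5511 0.3454 0.1719 0.2503] 87.83 0.2001
scene bat [116. 170.] 1968 [ 0.1624 -0.3132  0.1166  0.133 ] 38.04 0.2299
scene bat [196. 176.] 1956 [ 0.3227 -0.1671  0.1151  0.1316] 63.31 0.2303
scene bat [265. 206.] 2102 [ 0.5106 -0.0893  0.131   0.1159] 1.44 0.2306
scene unit [170.  81.] 415 [ 0.0438 -0.0189  0.1856  0.0952] 65.34 0.2038
scene unit [387. 121.] 4666 [0.553  0.346  0.1739 0.2511] 87.88 0.2016
```

View pics/ctop.png

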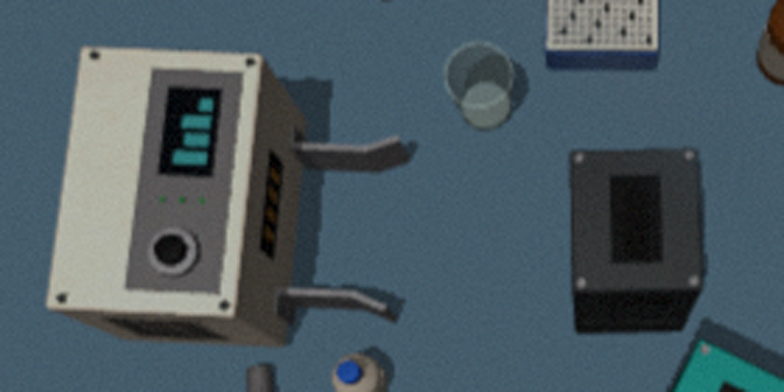

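View pics/cscene.png

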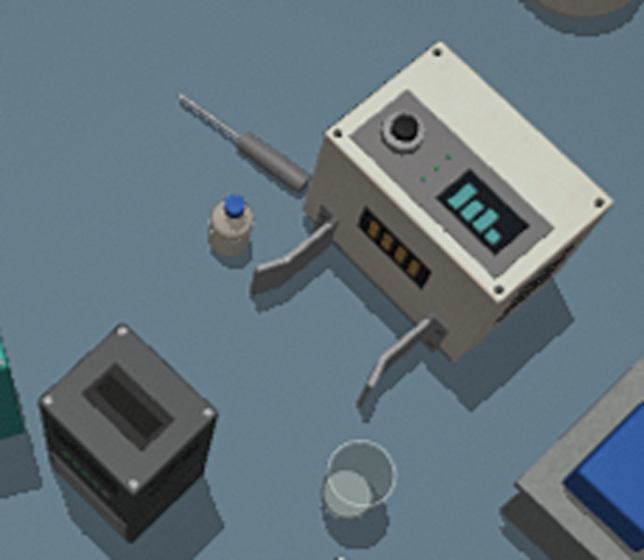

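```bash
cat >> h.py <<'E'
from scipy.spatial.transform import Rotation as Ro
def Rd(az,dn,sgn=1):
    """tool z: horizontal heading az (deg from +y toward +x), dn deg below horizontal; tool y horizontal"""
    a,d=np.radians([az,dn]); h=np.array([np.sin(a),np.cos(a),0])
    z=h*np.cos(d)-np.array([0,0,1])*np.sin(d); y=sgn*np.array([np.cos(a),-np.sin(a),0])
    return np.column_stack([np.cross(y,z),y,z])
def row(tcp,R,p0=None,R0=None):
    s=arm.state(); p0=np.array(s["tcp_pos"]) if p0 is None else p0
    R0=Ro.from_euler("xyz",s["ee_rot"],degrees=True).as_matrix() if R0 is None else R0
    return np.round(np.r_[R0.T@(np.array(tcp)-p0)*1000,Ro.from_matrix(R0.T@R).as_rotvec()],3).tolist()
E
python3 - <<'E'
from h import *
print(np.round(arm.camera_params("wrist")["T_tool_cam"],3).tolist())
for sg in (1,-1):
    R=Rd(7,50,sg); print(sg,R.round(2).tolist()); print(row([.52,-.36,.38],R))
W=np.load("/tmp/Wtop.npy")
for u,v in [(366,214),(345,215),(385,155),(440,155),(404,165)]: print(W[v,u].round(3))
# stray heights: turquoise etc; battery front face low in scene view
S=np.load("/tmp/Wscene.npy")
m=(S[...,0]>.43)&(S[...,0]<.6)&(S[...,1]<-.1)&(S[...,1]>-.2)&(S[...,2]>.03)&(S[...,2]<.2)
Q=S[m]; print(len(Q)); 
for z in (.03,.06,.1,.15):
    q=Q[(Q[:,2]>z)&(Q[:,2]<z+.03)]; 
    if len(q)>5: print(z,len(q),np.polyfit(q[:,0],q[:,1],1),q[:,0].min(),q[:,0].max(),np.median(q[:,1]))
E
```

```text
[[0.0, 0.959, 0.284, 0.076], [1.0, 0.0, -0.0, -0.0], [-0.0, 0.284, -0.959, -0.15], [0.0, 0.0, 0.0, 1.0]]
1 [[0.09, 0.99, 0.08], [0.76, -0.12, 0.64], [0.64, 0.0, -0.77]]
[408.164, -141.641, -145.836, 0.411, 0.613, -1.134]
-1 [[-0.09, -0.99, 0.08], [-0.76, 0.12, 0.64], [-0.64, -0.0, -0.77]]
[408.164, -141.641, -145.836, 0.678, -0.455, 1.865]
[ 0.411 -0.382  0.035]
[ 0.413 -0.33  -0.003]
[ 0.581 -0.44   0.055]
[ 0.574 -0.586  0.086]
[ 0.552 -0.494  0.053]
558
0.03 78 [ 0.16679057 -0.22961811] 0.45332344509618594 0.5773081101888828 -0.14588854692556283
0.06 107 [ 0.17805927 -0.23472213] 0.4487007020251633 0.5775033962167123 -0.14578428317038783
0.1 93 [ 0.18190053 -0.23642507] 0.45247934913719595 0.5775958106713589 -0.1458196798030042
0.15 99 [ 0.17749072 -0.23462348] 0.45286810002600403 0.5770959361680135 -0.14613330837697472
```

```bash
python3 - <<'E'
from h import *
print(row([.53,-.40,.40],Rd(5,45,1)))
print(row([.33,-.50,.40],Rd(5,45,1)))
E
```

```text
[407.386, -100.445, -165.895, 0.476, 0.683, -1.154]
[188.231, -56.05, -165.925, 0.476, 0.683, -1.154]
```

```bash
python3 -m inch '[0,0,-160,0,0,0, 0,0,-160,0,0,0, 0,0,-165,0,0,0, 190,-56,-166,0.24,0.34,-0.577, 190,-56,-166,0.24,0.34,-0.577, 190,-56,-166,0.24,0.34,-0.577, 407,-100,-166,0.476,0.683,-1.154, 407,-100,-166,0.476,0.683,-1.154, 407,-100,-166,0.476,0.683,-1.154, 407,-100,-166,0.476,0.683,-1.154, 407,-100,-166,0.476,0.683,-1.154, 407,-100,-166,0.476,0.683,-1.154]' 60
python3 - <<'E'
from h import *
s=arm.state();print(np.round(s["q"],1),s["tcp_pos"],s["ee_rot"]);print(row([.53,-.40,.40],Rd(5,45,1)))
for n in ["scene","top"]:
    p,d=arm.camera(n); cv2.imwrite(f"pics/{n}1.png",p)
E
```

```text
time_s: 1.6
tcp_pos: [0.5304, -0.4007, 0.3984]
ee_rot: [-180.0, -45.1, 85.1]
wrist_force: [0.3, 0.4, -1.0]
grip_width: 0.0552
[ 62.5  50.8 -43.2  42.1 -10.2 114.7  18.5] [ 0.5304113  -0.40070396  0.39835419] [-179.95268748  -45.11468219   85.09356401]
[1.636, -0.471, -0.689, -0.002, -0.002, 0.001]
```

View pics/scene1.png

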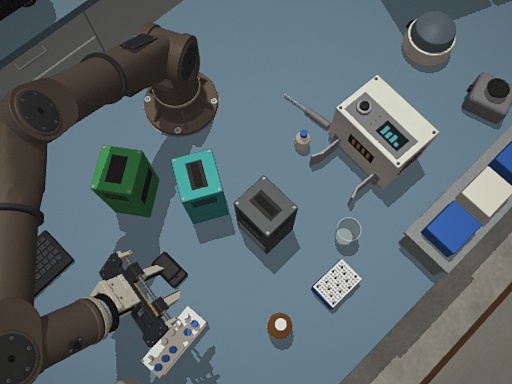

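```bash
python3 - <<'E'
from h import *
R=Rd(6,45,1)
for t in ([.522,-.26,.20],[.52,-.21,.09],[.52,-.19,.042]): print(row(np.array(t)-.008*R[:,2],R))
E
```

```text
[-42.067, -20.301, 232.044, -0.012, -0.002, 0.013]
[-84.93, -26.746, 344.85, -0.012, -0.002, 0.013]
[-104.859, -28.531, 392.847, -0.012, -0.002, 0.013]
```

View pics/top1.png

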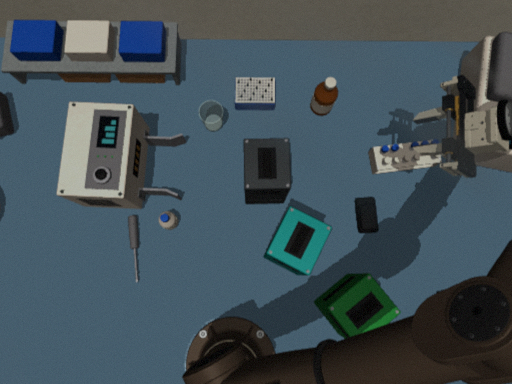

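```bash
python3 -m inch '[-14,-7,60,-0.012,0,0.013, -28,-14,120,-0.012,0,0.013, -42,-20,180,-0.012,0,0.013, -42,-20,232,-0.012,0,0.013, -57,-23,270,-0.012,0,0.013, -70,-25,310,-0.012,0,0.013, -85,-27,345,-0.012,0,0.013, -85,-27,345,-0.012,0,0.013]'
python3 - <<'E'
from h import *
R=Rd(6,45,1)
s=arm.state();print(np.round(s["q"],1),s["tcp_pos"],s["ee_rot"])
print(row(np.array([.52,-.19,.042])-.008*R[:,2],R))
for n in ["scene","top"]:
    p,d=arm.camera(n); cv2.imwrite(f"pics/{n}2.png",p)
E
```

```text
time_s: 2.7
tcp_pos: [0.5171, -0.2147, 0.0944]
ee_rot: [-179.6, -45.0, 83.7]
wrist_force: [-0.5, -0.6, 0.4]
grip_width: 0.0552
[ 65.   52.8 -43.8  90.7  -7.9  66.3  27. ] [ 0.51707966 -0.21473917  0.09437619] [-179.59256049  -45.00430721   83.72353542]
[-19.425, 0.557, 46.645, -0.004, -0.0, -0.003]
```

View pics/scene2.png

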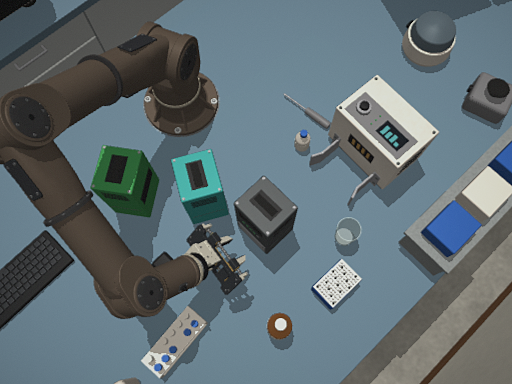

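View pics/top2.png

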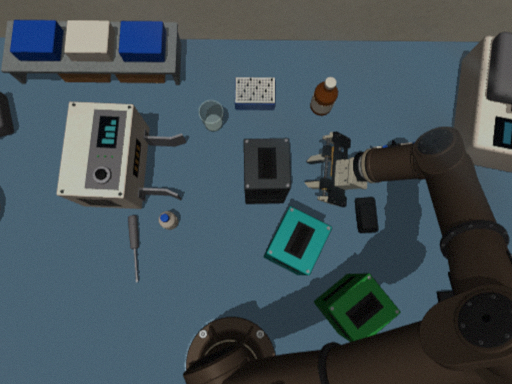

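```bash
python3 - <<'E'
from h import *
for n,pts in [("top",[(437,150),(400,162),(385,160),(350,170),(333,200),(333,140),(315,183),(315,158)]),("scene",[(150,290),(130,310),(180,280),(205,230),(230,262)])]:
    p,d=arm.camera(n); W=cloud(n,d)
    for u,v in pts: print(n,u,v,W[v,u].round(3))
E
```

```text
top 437 150 [ 0.495 -0.437  0.4  ]
top 400 162 [ 0.489 -0.385  0.325]
top 385 160 [ 0.5   -0.36   0.299]
top 350 170 [ 0.493 -0.295  0.23 ]
top 333 200 [ 0.425 -0.259  0.189]
top 333 140 [ 0.584 -0.264  0.186]
top 315 183 [ 0.482 -0.224  0.126]
top 315 158 [ 0.553 -0.226  0.12 ]
scene 150 290 [ 0.518 -0.436  0.39 ]
scene 130 310 [ 0.524 -0.492  0.401]
scene 180 280 [ 0.526 -0.377  0.303]
scene 205 230 [ 0.442 -0.246  0.183]
scene 230 262 [ 0.552 -0.254  0.182]
```

```bash
python3 -m inch '[-10,0.5,23,0,0,0, -19.5,0.5,46.5,-0.004,0,-0.003, -19.5,0.5,46.5,-0.004,0,-0.003, -19.5,0.5,46.5,-0.004,0,-0.003]'
python3 -m inch '[7,0,7,0,0,0, 14,0,14,0,0,0, 20,0,20,0,0,0, 26,0,26,0,0,0, 31,0,31,0,0,0, 36,0,36,0,0,0, 41,0,41,0,0,0, 46,0,46,0,0,0, 46,0,46,0,0,0]'
cat > look.py <<'E'
import sys
from h import *
k=sys.argv[1]
s=arm.state(); print(s["time_s"],np.round(s["q"],1),s["tcp_pos"],s["ee_rot"],s["wrist_force"])
yu=np.array([.0379,.9993]); xu=np.array([.9993,-.0379]); ou=np.array([.5488,.2608])
for n in ["scene","top"]:
    p,d=arm.camera(n); cv2.imwrite(f"pics/{n}{k}.png",p); W=cloud(n,d)
    m=((abs(W[...,2]-.23)<.012)&(W[...,0]>.4)&(W[...,0]<.65)&(W[...,1]<.3)).astype(np.uint8)
    kk,l,st,ce=cv2.connectedComponentsWithStats(m)
    for i in range(1,kk):
        if st[i,4]<1000: continue
        Q=W[l==i]; (cx,cy),(w,h),an=cv2.minAreaRect(Q[:,:2].astype(np.float32))
        if max(w,h)>.15: print("?",w,h); continue
        an=(an+45)%90-45; r=np.array([cx,cy])-ou
        print(n,"bat",np.round([cx,cy,w,h],4),"az",round(-an,2),"unit xy",np.round([r@xu,r@yu],4),"z",np.median(Q[:,2]).round(4))
E
python3 look.py 3
```

```text
time_s: 3.4
tcp_pos: [0.5225, -0.1979, 0.051]
ee_rot: [179.4, -44.9, 84.3]
wrist_force: [-0.2, 0.0, 0.2]
grip_width: 0.0552
time_s: 4.53
tcp_pos: [0.5294, -0.134, 0.0496]
ee_rot: [179.4, -44.7, 84.2]
wrist_force: [-0.3, -7.8, 3.3]
grip_width: 0.0548
4.525 [ 61.   54.2 -44.9  98.8  -8.5  53.9  25.5] [ 0.52939231 -0.13397954  0.04961128] [179.42660327 -44.74137356  84.23537581] [-0.27881711 -7.77689349  3.34810457]
scene bat [ 0.5162 -0.0611  0.1151  0.1313] az 0.12 unit xy [-0.0204 -0.3229] z 0.2307
top bat [ 0.513  -0.061   0.1146  0.1294] az 0.02 unit xy [-0.0236 -0.3229] z 0.2295
```

```bash
python3 -m inch '[6,0.3,6,-0.007,0,0.007, 11,0.6,11,-0.014,0,0.014, 16,0.9,16,-0.021,0,0.021, 21,1.2,21,-0.028,0,0.028, 26,1.5,26,-0.028,0,0.028, 31,1.8,31,-0.028,0,0.028, 36,2,36,-0.028,0,0.028, 42,2.2,42,-0.028,0,0.028, 48,2.5,48,-0.028,0,0.028, 48,2.5,48,-0.028,0,0.028]'
python3 look.py 4
```

```text
time_s: 5.88
tcp_pos: [0.5388, -0.0661, 0.0494]
ee_rot: [179.5, -44.8, 82.0]
wrist_force: [-0.2, -6.5, 1.8]
grip_width: 0.0552
5.875 [ 57.7  52.9 -46.6 104.8 -11.4  45.1  22.1] [ 0.53883922 -0.06611475  0.04940649] [179.4534983  -44.79980747  81.98491035] [-0.22651817 -6.45940152  1.82780418]
scene bat [0.5308 0.0068 0.1166 0.1319] az 5.15 unit xy [-0.0083 -0.2545] z 0.2308
top bat [0.5295 0.0062 0.1152 0.1313] az 5.5 unit xy [-0.0097 -0.2552] z 0.2294
```

View pics/top4.png

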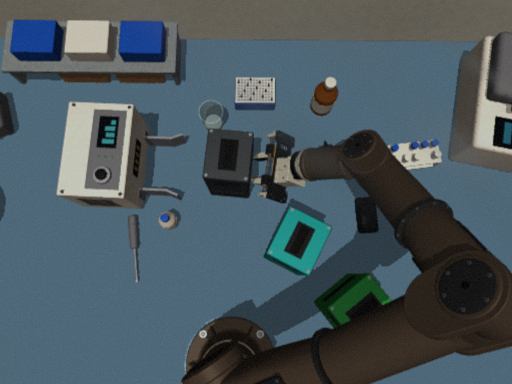

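View pics/scene4.png

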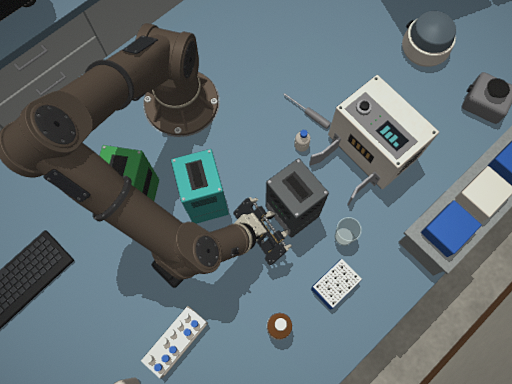

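```bash
python3 - <<'E'
from h import *
for n,pts in [("scene",[(120,210),(75,165),(150,225),(95,185)]),("top",[(390,320),(400,200),(420,250),(300,365)])]:
    p,d=arm.camera(n); W=cloud(n,d)
    for u,v in pts: print(n,u,v,W[v,u].round(3))
E
```

```text
scene 120 210 [ 0.375 -0.371  0.493]
scene 75 165 [ 0.284 -0.377  0.584]
scene 150 225 [ 0.424 -0.346  0.444]
scene 95 185 [ 0.325 -0.374  0.549]
top 390 320 [ 0.17  -0.27   0.558]
top 400 200 [ 0.376 -0.328  0.473]
top 420 250 [ 0.281 -0.334  0.534]
top 300 365 [ 0.083 -0.139  0.453]
```

```bash
python3 -m inch '[5,-0.4,5,0.005,0,-0.005, 11,-0.9,11,0.01,0,-0.01, 17,-1.4,17,0.016,0,-0.016, 23,-2,23,0.022,0,-0.022, 29,-2.5,29,0.028,0,-0.028, 35,-3,35,0.034,0,-0.034, 41,-3.5,41,0.04,0,-0.04, 46,-4,46,0.045,0,-0.045, 51,-4.5,51,0.049,0,-0.049, 56,-4.9,56,0.049,0,-0.049, 56,-4.9,56,0.049,0,-0.049]'
python3 look.py 5
```

```text
time_s: 7.45
tcp_pos: [0.5463, 0.0126, 0.0493]
ee_rot: [179.4, -44.8, 85.9]
wrist_force: [1.5, -6.5, 1.7]
grip_width: 0.0551
7.45 [ 51.1  52.7 -48.  107.  -12.   41.   19.6] [0.54631625 0.01259822 0.04925554] [179.39987636 -44.7681604   85.91126081] [ 1.48721514 -6.45226568  1.73887632]
scene bat [0.5371 0.0841 0.1179 0.1312] az 4.1 unit xy [-0.005 -0.177] z 0.2309
top bat [0.5347 0.0833 0.1156 0.1307] az 3.99 unit xy [-0.0073 -0.1779] z 0.2295
```

```bash
python3 -m inch '[5,0.2,5,0,0,0, 11,0.4,11,0.004,0,-0.004, 17,0.6,17,0.008,0,-0.008, 23,0.8,23,0.014,0,-0.014, 29,1,29,0.018,0,-0.018, 35,1,35,0.02,0,-0.02, 41,1,41,0.02,0,-0.02, 46,1,46,0.02,0,-0.02, 46,1,46,0.02,0,-0.02]'
python3 look.py 6
```

```text
time_s: 8.68
tcp_pos: [0.5521, 0.0777, 0.0492]
ee_rot: [179.4, -44.8, 87.5]
wrist_force: [1.2, -5.9, 2.3]
grip_width: 0.0554
8.675 [ 45.4  52.6 -48.9 108.6 -13.1  36.6  17. ] [0.55205235 0.07768337 0.04915238] [179.43087035 -44.78107816  87.53652652] [ 1.22762417 -5.88298311  2.31496824]
scene bat [0.5403 0.1479 0.1169 0.1309] az 2.14 unit xy [-0.0042 -0.1131] z 0.231
top bat [0.5384 0.1479 0.1151 0.132 ] az 2.42 unit xy [-0.0061 -0.1132] z 0.2297
```

View pics/top6.png

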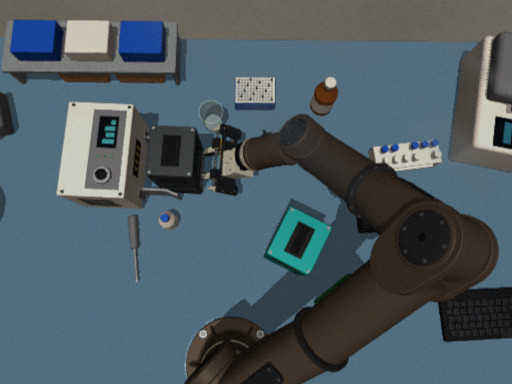

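```bash
python3 - <<'E'
from h import *
c=arm.camera_params("top");T=np.array(c["extrinsics"])
def ray(u,v,z):
    r=T[:3,:3]@np.array([(u-c["cx"])/c["fx"],-(v-c["cy"])/c["fy"],-1]);o=T[:3,3];return (o+r*(z-o[2])/r[2]).round(4)
print(ray(213.2,122.5,0),ray(211,112,.095))
p,d=arm.camera("top"); W=cloud("top",d)
m=(W[...,0]>.58)&(W[...,0]<.70)&(W[...,1]<.09)&(W[...,1]>-.05)&(W[...,2]>.06)&(W[...,2]<.22)
Q=W[m]; print(len(Q),np.sort(Q[:,0])[-15:].round(3)); print(Q[np.argsort(Q[:,0])[-30:]].round(3)[::3])
cv2.imwrite("pics/c6.png",cv2.resize(p[85:215,140:290],None,fx=4.5,fy=4.5,interpolation=cv2.INTER_CUBIC))
E
```

```text
[0.6966 0.0659 0.    ] [0.6936 0.0642 0.095 ]
718 [0.681 0.681 0.681 0.681 0.685 0.687 0.692 0.693 0.693 0.693 0.694 0.697
 0.698 0.698 0.699]
[[0.67  0.043 0.069]
 [0.672 0.039 0.081]
 [0.674 0.04  0.067]
 [0.676 0.035 0.094]
 [0.677 0.038 0.092]
 [0.681 0.033 0.09 ]
 [0.681 0.034 0.072]
 [0.692 0.033 0.091]
 [0.693 0.031 0.08 ]
 [0.698 0.034 0.084]]
```

View pics/c6.png

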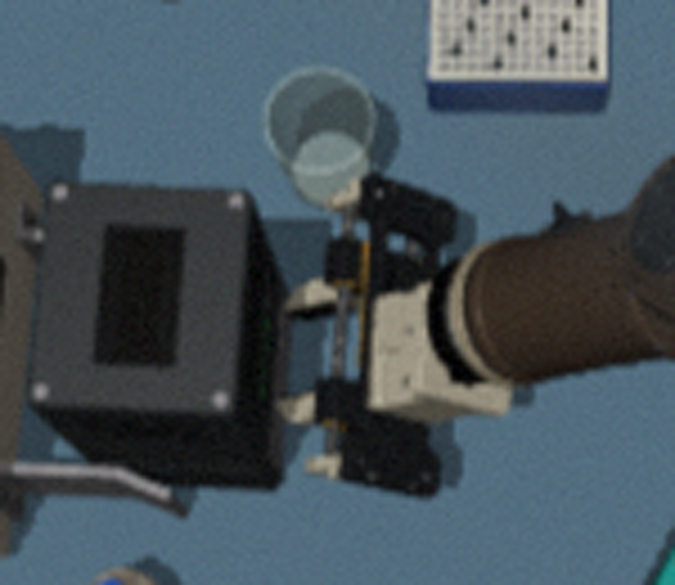

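```bash
python3 -m inch '[-7,0,-7,0,0,0, -14,-6,-14,0,0,0, -14,-18,-14,0,0,0, -14,-18,-14,0,0,0, -8,-18,-8,0.002,0,-0.002, -2,-18,-2,0.004,0,-0.004, 4,-18,4,0.004,0,-0.004, 10,-18,10,0.004,0,-0.004, 16,-18,16,0.004,0,-0.004, 21,-18,21,0.004,0,-0.004, 26,-18,26,0.004,0,-0.004, 26,-18,26,0.004,0,-0.004]'
python3 look.py 7
```

```text
time_s: 10.32
tcp_pos: [0.5362, 0.116, 0.0491]
ee_rot: [179.4, -44.8, 87.9]
wrist_force: [1.7, -6.5, 2.2]
grip_width: 0.055
10.325 [ 43.2  52.  -50.2 112.2 -14.3  32.1  15.9] [0.53622521 0.1159885  0.04914277] [179.39211593 -44.80504607  87.91687133] [ 1.66387296 -6.50160571  2.16710673]
scene bat [0.5445 0.186  0.1181 0.1305] az 2.37 unit xy [-0.0014 -0.0749] z 0.2311
top bat [0.5422 0.1853 0.1161 0.1308] az 2.33 unit xy [-0.0037 -0.0757] z 0.2296
```

```bash
python3 -m inch '[4,0,4,0,0,0, 8,0,8,0,0,0, 11,0,11,0,0,0, 11,0,11,0,0,0]'
python3 -m inch '[1,0,1,0,0,0, 2,0,2,0,0,0, 2,0,2,0,0,0]'
python3 look.py 8
```

```text
time_s: 10.92
tcp_pos: [0.5371, 0.1311, 0.049]
ee_rot: [179.4, -44.8, 87.9]
wrist_force: [0.6, -7.9, 4.8]
grip_width: 0.0549
time_s: 11.3
tcp_pos: [0.5373, 0.1334, 0.0489]
ee_rot: [179.4, -44.8, 87.9]
wrist_force: [0.4, -13.3, 7.0]
grip_width: 0.0551
11.3 [ 41.6  51.9 -50.4 112.6 -14.8  30.4  15. ] [0.53730193 0.13337043 0.04894991] [179.38831371 -44.76967063  87.85231323] [  0.39255404 -13.31880313   6.9745089 ]
scene bat [0.5452 0.2025 0.1162 0.1318] az 2.68 unit xy [-0.0014 -0.0584] z 0.231
top bat [0.5435 0.2022 0.1159 0.1317] az 3.26 unit xy [-0.0031 -0.0588] z 0.2296
```

```bash
python3 -m inch '[1,0,1,0,0,0, 1,0,1,0,0,0]'
python3 -m inch '[1,0,1,0,0,0, 1,0,1,0,0,0]'
python3 -m inch '[1,0,1,0,0,0, 1,0,1,0,0,0]'
```

```text
time_s: 11.65
tcp_pos: [0.5375, 0.1344, 0.0489]
ee_rot: [179.4, -44.7, 87.8]
wrist_force: [-1.5, -15.3, 8.5]
grip_width: 0.0551
time_s: 11.9
tcp_pos: [0.5375, 0.1347, 0.0487]
ee_rot: [179.4, -44.7, 87.8]
wrist_force: [-4.1, -23.1, 16.3]
grip_width: 0.0549
time_s: 12.15
tcp_pos: [0.5377, 0.135, 0.0486]
ee_rot: [179.4, -44.6, 87.7]
wrist_force: [-6.4, -29.8, 20.1]
grip_width: 0.0551
```

```bash
python3 -m inch '[-6,0,-6,0,0,0, -18,0,-18,0,0,0, -36,0,-36,0,0,0, -50,0,-50,0,0,0, -50,0,-50,0,0,0]' 
python3 look.py 9
python3 - <<'E'
from h import *
print(row([.485,.06,.36],Rd(2,45)))
for az in (2,-40): print(row([.4825,.3205,.30],Rd(az,89.9)))
E
```

```text
time_s: 12.78
tcp_pos: [0.533, 0.0666, 0.0487]
ee_rot: [179.6, -44.9, 87.7]
wrist_force: [0.2, 0.3, -0.5]
grip_width: 0.0549
12.775 [ 47.5  52.2 -49.3 110.4 -12.8  36.7  18.2] [0.53300421 0.06664622 0.04874102] [179.59629277 -44.86556049  87.71970278] [ 0.20734125  0.33799666 -0.46157517]
scene bat [0.5449 0.204  0.1189 0.1319] az 2.4 unit xy [-0.0018 -0.0569] z 0.231
top bat [0.5434 0.203  0.1153 0.1316] az 2.17 unit xy [-0.0032 -0.058 ] z 0.2296
[211.811, -45.384, -227.787, 0.008, 0.001, -0.001]
[353.66, -59.063, -1.605, 0.008, -0.782, -0.004]
[353.66, -59.063, -1.605, 0.295, -0.744, -0.699]
```

View pics/top9.png

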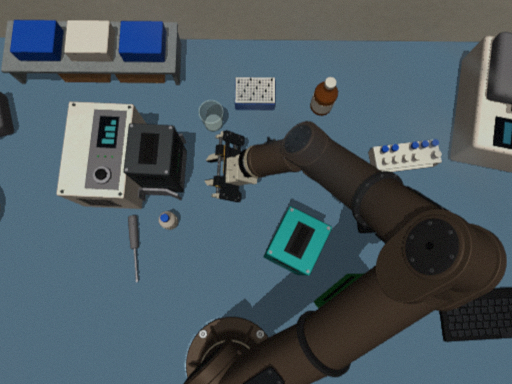

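```bash
python3 -m inch '[44,0,-44,0,0,0, 88,0,-88,0,0,0, 132,0,-132,0,0,0, 176,0,-176,0,0,0, 212,-20,-228,0,0,0, 212,-45,-228,0,0,0, 250,-50,-190,0,-0.18,0, 290,-55,-150,0,-0.36,0, 330,-58,-110,0.004,-0.54,-0.002, 365,-59,-75,0.008,-0.7,-0.004, 400,-59,-45,0.008,-0.782,-0.004, 400,-59,-45,0.008,-0.782,-0.004]' 0
python3 - <<'E'
from h import *
s=arm.state();print(np.round(s["q"],1),s["tcp_pos"],s["ee_rot"],s["grip_width"]);print(row([.4825,.3205,.26],Rd(2,89.99)))
E
```

```text
time_s: 14.38
tcp_pos: [0.4818, 0.3149, 0.3625]
ee_rot: [-179.7, -0.9, 88.1]
wrist_force: [1.5, -0.5, 1.1]
grip_width: 0.0006
[ -3.1  23.3 -50.9  82.5  17.2  82.1 -55.8] [0.48182633 0.31489594 0.36245657] [-179.68324607   -0.90733524   88.14328299] 0.0005844708578655372
[4.0, 1.059, 102.528, -0.006, -0.016, 0.003]
```

```bash
python3 -m inch '[4,1,40,-0.006,-0.016,0.003, 4,1,70,-0.006,-0.016,0.003, 4,1,95,-0.006,-0.016,0.003, 4,1,95,-0.006,-0.016,0.003]'
python3 - <<'E'
from h import *
s=arm.state();R=Ro.from_euler("xyz",s["ee_rot"],degrees=True).as_matrix();T=np.eye(4);T[:3,:3]=R;T[:3,3]=s["tcp_pos"]
c=arm.camera_params("wrist")
p,d=arm.camera("wrist");cv2.imwrite("pics/w10.png",p); W=cloud("wrist",d,c,T@np.array(c["T_tool_cam"]))
np.save("/tmp/Ww.npy",W)
print(s["tcp_pos"],s["ee_rot"])
m=(abs(W[...,2]-.218)<.005)&(abs(W[...,0]-.482)<.04)&(abs(W[...,1]-.32)<.04)
print(m.sum(),[np.nanmin(W[m],0).round(4),np.nanmax(W[m],0).round(4)] if m.sum() else 0)
E
```

```text
time_s: 14.88
tcp_pos: [0.481, 0.3192, 0.2658]
ee_rot: [-179.8, -0.1, 88.1]
wrist_force: [0.3, 0.4, 0.9]
grip_width: 0.0005
[0.48099222 0.31917678 0.26584654] [-1.79756811e+02 -8.88915713e-02  8.81156705e+01]
1434 [array([0.4627, 0.3087, 0.213 ]), array([0.5012, 0.341 , 0.223 ])]
```

View pics/w10.png

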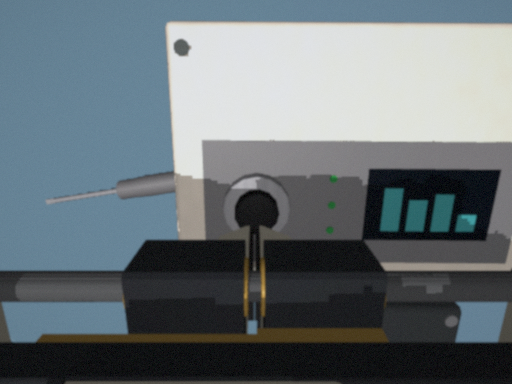

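```bash
python3 -m inch '[0,0,20,0,0,0, 0,0,34,0,0,0, 0,0,38,0,0,0, 0,0,42,0,0,0, 0,0,44,0,0,0, 0,0,46,0,0,0, 0,0,46,0,0,0, 0,0,46,0,0,0]'
```

```text
time_s: 15.92
tcp_pos: [0.483, 0.3195, 0.224]
ee_rot: [179.9, -0.2, 88.0]
wrist_force: [-5.3, -6.5, 21.1]
grip_width: 0.0005
```

```bash
python3 - <<'E'
from h import *
s=arm.state();R=Ro.from_euler("xyz",s["ee_rot"],degrees=True).as_matrix();print(s["tcp_pos"],s["wrist_force"],s["ft_torque"],s["ee_rot"])
p,d=arm.camera("wrist");cv2.imwrite("pics/w11.png",cv2.resize(p[120:360,140:380],None,fx=2.5,fy=2.5))
p,d=arm.camera("scene");cv2.imwrite("pics/s11.png",cv2.resize(p[30:230,280:480],None,fx=3,fy=3))
W=np.load("/tmp/Ww.npy")
for u,v in [(256,213),(232,200),(256,183),(280,200),(248,205),(262,205),(215,170),(300,240),(230,215),(284,215)]: print(u,v,W[v,u].round(4))
E
```

```text
[0.48298094 0.31946995 0.22404607] [-5.26177712 -6.49044241 21.13289722] [-1.52651603  1.22116254 -0.01110001] [179.93123041  -0.21659384  87.95010453]
256 213 [0.4817 0.3234 0.2223]
232 200 [0.4666 0.3285 0.2115]
256 183 [0.4822 0.3397 0.2131]
280 200 [0.4969 0.3279 0.2124]
248 205 [0.477  0.3285 0.2218]
262 205 [0.4854 0.3279 0.2209]
215 170 [0.4557 0.3458 0.2005]
300 240 [0.495  0.354  0.3272]
230 215 [0.4649 0.3188 0.2122]
284 215 [0.4994 0.3175 0.2116]
```

View pics/w11.png

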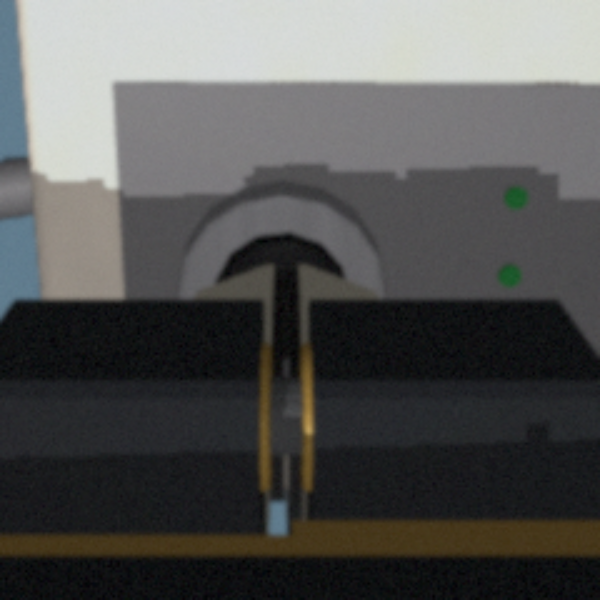

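View pics/s11.png

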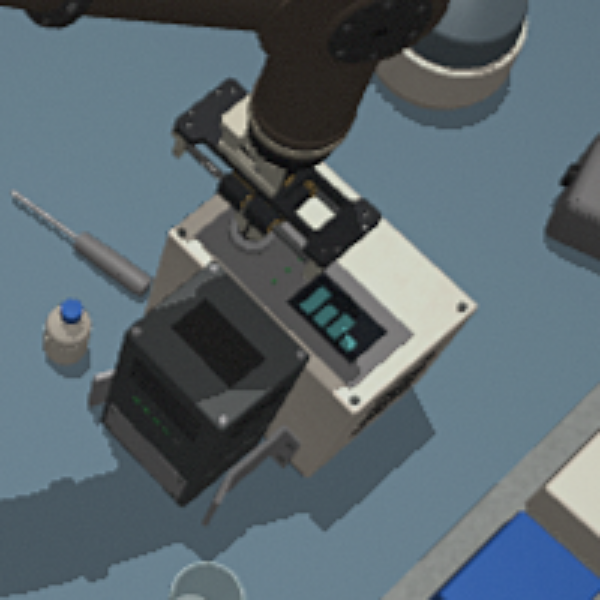

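```bash
for i in 1 2 3 4 5 6 7; do python3 -m inch '[0,0,-1.5,0,0,0, 0,0,-1.5,0,0,0]' | grep -E "tcp_pos|wrist_f"; done
```

```text
tcp_pos: [0.483, 0.3194, 0.2243]
wrist_force: [-3.1, -2.6, 10.6]
tcp_pos: [0.483, 0.3194, 0.2251]
wrist_force: [-1.4, -1.7, 4.3]
tcp_pos: [0.483, 0.3194, 0.2263]
wrist_force: [-0.9, -0.3, 3.4]
tcp_pos: [0.4829, 0.3194, 0.2277]
wrist_force: [-0.3, 0.3, 2.8]
tcp_pos: [0.4829, 0.3194, 0.2291]
wrist_force: [0.4, 1.0, 2.2]
tcp_pos: [0.4828, 0.3189, 0.2304]
wrist_force: [-0.5, 0.2, 0.5]
tcp_pos: [0.4829, 0.3189, 0.232]
wrist_force: [0.4, -0.3, -0.4]
```

```bash
python3 -m inch '[0,0,-30,0,0,0, 0,0,-80,0,0,0, 0,0,-120,0,0,0, 0,0,-120,0,0,0, 0,0,-120,0,0,0, 0,0,-120,0,0,0]'; python3 look.py 12; python3 - <<'E'
from h import *
p=cv2.imread("pics/top12.png");print(np.abs(p.astype(int)-cv2.imread("pics/top0.png")).mean())
E
```

```text
time_s: 18.52
tcp_pos: [0.4827, 0.3181, 0.3507]
ee_rot: [-179.8, -0.1, 88.0]
wrist_force: [-0.2, 0.2, 0.2]
grip_width: 0.0004
18.525 [ -4.3  24.  -50.5  83.2  18.3  81.5 -57. ] [0.48267664 0.31811403 0.35067361] [-1.79849924e+02 -1.15317933e-01  8.79589156e+01] [-0.19658186  0.18444071  0.20283049]
scene bat [0.5454 0.2042 0.1188 0.1306] az 2.79 unit xy [-0.0013 -0.0567] z 0.2311
top bat [0.5429 0.2027 0.1149 0.1312] az 2.3 unit xy [-0.0036 -0.0583] z 0.2297
26.243391248914932
```

View pics/top12.png

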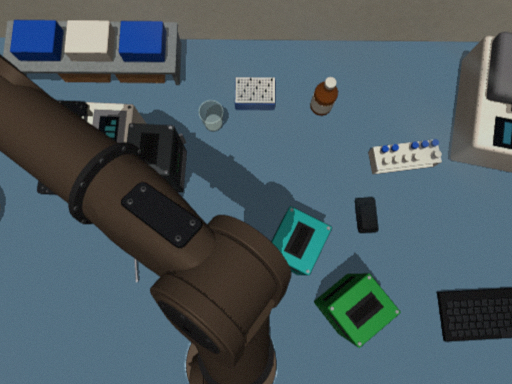

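View pics/scene12.png

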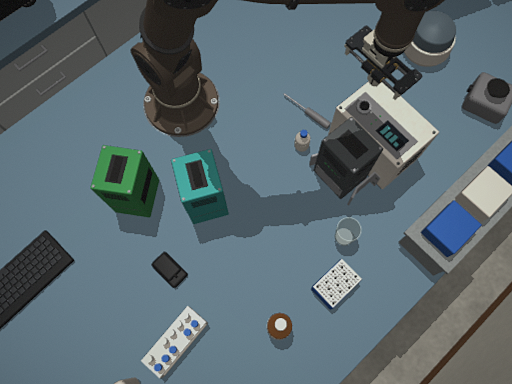

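The battery is home, the button is clear of the gripper, and everything else sits at its starting pixels. Handing in.

```bash
python3 -c "
from station import arm
print(arm.job_done())"
```

```text
the job is handed in; nothing more can be done
None
```

The battery is home in the bay, the button has been pressed and let go, and the job was handed in at about 18.5 s. No verdict was reported.

- **Push:** I slid the dark grey battery in with both fingertips about 42 mm above the bench and the tool tilted 45°. It stopped against the back of the bay; pushing on to about 30 N moved it no further.
- **Battery position:** In the last pictures its origin was at y = -56.7 mm (scene camera) and -58.3 mm (top camera) in the unit's frame; home is -57.5 mm. It was 1–4 mm off centre and square to within about 0.6°. Its top was level at 230 mm, so it stands upright.
- **Button:** I pressed it with the fingers closed, to 21 N. As I let go, a soft spring of 5 N or less pushed back over 5 to 6 mm, so I take it to have been fully down. It then pushed the fingers back up until contact ended. I had no direct reading of the button itself.
- **Disagreement:** Contact with the button came about 4 mm higher than the nominal TCP and tip lengths predict. I relied on the force and travel instead.
- **Bystanders:** All seven, and both look-alikes, appear where they started. I checked this by eye only, in the last pictures. The gripper was clear of everything.

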